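# Seal the biscuit tin with its inner lid and take the outer cap away

### The arm

A 7-joint arm with a two-finger parallel gripper is mounted at the origin on the work surface; the furniture and walls round the work are solid. World frame = base frame: x ahead of the robot, y to its left, z up, the work surface at z = 0. Lengths are in m, angles in rad, forces in N, time in s.
With the tool pointing down it reaches from about 0.4 to 0.85 m from the base axis. Payload 10.4 kg.
Tool frame: the origin (TCP) lies at the very end of the fingers, on their centre line; the grasp point (between the pads) lies 19 mm behind it (r.pinch_z is the distance from the TCP to the grasp point, in m); z points along the fingers, y is the line along which they close (so a half turn about z gives the same grasp; the last joint's range is limited). The gripper opens to 87 mm and grips with 3 to 60 N. Pads are 19 mm wide; open, the fingers measure 117 mm over their backs; the gripper's body (75 mm by 190 mm) begins 51 mm behind the grasp point.
Start: joints at [1.153, 0.332, -0.065, 1.46, 0.022, 1.35, -0.088], TCP at [0.24, -0.577, 0.223] pointing down, gripper open.
Joint ranges: [-2.6, 2.6], [-0.5, 2.12], [-1.47, 1.34], [0.16, 2.42], [-1.27, 4.41], [0.06, 2.06], [-2.6, 2.6]. Speed limits (rad/s): [2.22, 2.22, 2.79, 2.79, 3.14, 3.14, 3.14].

### API

Orientations are given as a unit quaternion [x, y, z, w].
In Python, from bench import r, camera gives the robot as it stands. The module is installed in compiled form; this text tells all that it offers.
- The arm moves only by the shell command python3 -m pendant 'ROWS' [FORCE]. ROWS is JSON, a list of rows, each an object with "dp": the shift along the tool's x, y, z as a fraction of full scale, a list of three; "rotation": the turn, a rotation vector about the tool's x, y, z as a fraction of full scale, a list of three; "jaw": the opening, from 0 (shut) to 1 (fully open). A call has 1 to 8 rows; each row is the pose to reach, as a shift and turn from the pose commanded when the call began, along the tool's axes at that moment, turning the shorter way round; what a row does not reach only later rows make up. Full scale, the value 1, is 0.15 m for a shift and 2 pi rad for a turn. A row lasts 1/8 s, in which the tool goes at most 62.5 mm and 10.7 degrees, less where a joint would pass 70% of its speed; a pose out of reach is approached as far as the arm can. A call with a number of a shift or a turn outside -1 to 1 is refused whole. A call with a gripper value outside its range is refused whole. The fingers move at their own pace and stop on an object; FORCE is the grip in N (left out, the last holds). Time passes only in rows, so rows that repeat a pose let the fingers close. It gives the time, the measured TCP pose, the force, the opening and the grip force at its end, in the units of the state.
- r.read_state(): the state, without advancing time (a new reading comes with each control period).
- camera(name): name is "scene" or "top"; returns a dict with "image" (384x512x3 uint8, red, green, blue), "z_map" (384x512 float32, m along the optical axis (not along the pixel's ray), 0 where there is no reading), "mtx" (3x3 intrinsics, pixels), "T" (4x4, takes a point from camera to world coordinates). Camera axes: x right, y down, z forward; pixel columns grow to the right and rows downward; lengths in m; the calibration is good to about 2 mm. A picture is of the moment at which its call begins.
- r.close_job(): hands the job in; it is judged then, once.
The state is a dict: "time": time; "joint_positions": joint angles; "joint_vel": joint speeds; "joint_torque": joint torques, N m; "ee_pos": TCP position; "eef_rot": TCP orientation; "ft_force": force on the tool from outside, world axes, zero at the start; "torque": the same for the moment, N m; "width": finger opening in m; "grip_force": force on a finger pad.
Only numpy, scipy, OpenCV 4.12 (cv2) and the standard library are available. Lean on these libraries where they do the work, as an engineer would, in place of code of your own. Each camera call takes 0.05 s, during which the arm holds its last target. There are 200 camera calls.

### The job

The biscuit tin's outer cap has to be washed, but the biscuits must stay sealed, and both lids were left locked together on the cork coaster. Carry the pair over by the cap's black grip bar, lower it fully down onto the open tin, then twist the cap about 60 degrees anticlockwise (seen from above) to unlock it and lift it off alone, leaving the white inner lid properly seated and never touching that lid with the fingers. Leave the tin about where it stands and the mug, stapler and clip tub alone, and finish still holding the cap, level and still, about 10 cm straight above the tin.

Things in the scene. Friction and masses are not known exactly. Their poses are not given: they have to be found in the camera images.
- tin: Loose round red biscuit tin with a cream band, open at the top, about 0.55 kg: 98 mm in diameter (100 over its beads), 78 mm tall; origin at the centre of its underside, z up. Round, so its yaw does not matter. Its top is a flat aluminium ring with a round mouth 66 mm across; biscuits fill it to 29 mm below the mouth.
- tin_mouth (a point): Centre of the tin's mouth, in the plane of its flat top (78 mm above its underside); z up. With the lids fully down, the origins of both outer_cap and inner_lid lie here.
- outer_cap: Red round outer cap, 98 mm in diameter, 0.09 kg. Origin at the centre of its lower edge, z up. Skirt and flat roof are 15.5 mm high. On the roof stands a straight black grip bar along the cap's x axis, 66 mm long, 14 mm thick (along y), from 15.5 to 40 mm above the origin: pinch it across its thickness. Inside, three bayonet ledges carry the inner lid's lugs, with 4 mm of vertical play.
- cap_grip (a point): Point inside the grip bar to put between the finger pads: on the cap's axis, 34 mm above its origin, 6 mm below the bar's top. Axes as the cap's. At the start the pair is locked: lifted by the cap, it rises 4 mm free, then carries the inner lid along, which hangs with its origin 2.5 mm below the cap's (plug tip 16.5 mm below the cap's lower edge).
- cap_mark (a point): White mark on the cap's roof at +x, 41.5 mm from the axis, 16 mm above the cap's origin. Unlocking turns the cap anticlockwise from above (its yaw grows) by 60 degrees relative to the inner lid; free from 43 to 71, stops at 74 and at -6. It turns freely only when fully down, its lower edge on the tin's top; if raised, the inner lid hangs on the ledges and turns along.
- inner_lid: White inner lid, hidden in the cap at the start, about 0.10 kg. Origin at its centre in its seat plane (underside of the flange), z up. Flange 75 mm wide, 9 mm thick, three lugs out to 87 mm; below, a tapered plug 14 mm deep, 52 mm wide at the tip, 63 mm at the flange, centres itself in the mouth. Locked, its x is within 3 degrees of the cap's. On the coaster its origin is 14 mm above the cork.
- coaster: Fixed round cork coaster, 108 mm in diameter, 4 mm thick, on which the locked lids stand at the start; origin at the centre of its underside.
- mug: Bystander: loose white mug with grey dots, 82 mm across, 114 mm with its handle, 91 mm tall; origin under its middle.
- stapler: Bystander: loose blue stapler, 147 x 36 x 44 mm; origin under its middle.
- clip_tub: Bystander: loose dark green tub of paper clips, 65 mm across, 36 mm tall; origin under its middle.
Mind the look-alikes: they are no part of the job. What is shaped like the tin but yellow is not meant.

How it is judged:
On the way, in this order (a step that is already met when the one before it is completed fails the run):
1. the locked pair is down on the tin: inner lid seated in the mouth, cap fully down over it and not yet unlocked (z of inner_lid in the frame of tin_mouth between -0.002 and 0.002 m and horizontal distance between inner_lid and tin_mouth below 0.004 m and angle between the z axis of inner_lid and the z axis of tin, either way round below 0.05 rad and z of outer_cap in the frame of tin_mouth below 0.0025 m and horizontal distance between outer_cap and inner_lid below 0.005 m and angle between the x axis of outer_cap and the x axis of inner_lid, either way round below 0.5 rad), for 0.1 s.
2. the cap is turned to unlock while both lids stay down on the tin (z of inner_lid in the frame of tin_mouth between -0.002 and 0.002 m and horizontal distance between inner_lid and tin_mouth below 0.004 m and angle between the z axis of inner_lid and the z axis of tin, either way round below 0.05 rad and z of outer_cap in the frame of tin_mouth below 0.005 m and angle between the x axis of outer_cap and the x axis of inner_lid, either way round above 0.68 rad), for 0.1 s.
3. the cap is lifted clear alone (z of inner_lid in the frame of tin_mouth between -0.002 and 0.002 m and horizontal distance between inner_lid and tin_mouth below 0.004 m and angle between the z axis of inner_lid and the z axis of tin, either way round below 0.05 rad and z of outer_cap in the frame of tin_mouth above 0.03 m), for 0.2 s.
At the end, for the whole second after the job is handed in: Fingers hold the cap still and level (0.25 rad), its edge 60 mm or more above the tin's top and within 80 mm of its axis, touching neither tin nor inner lid; inner lid seated in the mouth (2 mm in height, 4 mm sideways, 0.05 rad); tin upright, within 40 mm of its start; all at rest (z of inner_lid in the frame of tin_mouth between -0.002 and 0.002 m and horizontal distance between inner_lid and tin_mouth below 0.004 m and angle between the z axis of inner_lid and the z axis of tin, either way round below 0.05 rad and z of outer_cap in the frame of tin_mouth above 0.06 m and horizontal distance between outer_cap and tin_mouth below 0.08 m and angle between outer_cap's own z axis and vertical below 0.25 rad and contact force between the fingers and outer_cap above 1 N and contact force between outer_cap and tin below 0.1 N and contact force between outer_cap and inner_lid below 0.1 N and linear speed of outer_cap below 0.03 m/s and linear speed of each of inner_lid, tin below 0.02 m/s and angle between tin's own z axis and vertical below 0.05 rad and height (world z) of tin below 0.004 m and distance of tin from where it was at the start of the episode below 0.04 m); the arm keeps its last pose, push and grip.
It fails at once if the fingers touch the inner lid (contact force between the fingers and inner_lid above 0.5 N).
It fails at once if the lids come apart anywhere but with the inner lid seated in the tin (distance between outer_cap and inner_lid above 0.03 m and not (z of inner_lid in the frame of tin_mouth between -0.002 and 0.002 m and horizontal distance between inner_lid and tin_mouth below 0.004 m and angle between the z axis of inner_lid and the z axis of tin, either way round below 0.05 rad)).
It fails at once if the tin is tipped or pushed away (angle between tin's own z axis and vertical above 0.2 rad or distance of tin from where it was at the start of the episode above 0.05 m).
It fails at once if a bystander is knocked or moved (distance of any of mug, stapler, clip_tub from where it was at the start of the episode above 0.015 m).
It also fails if it takes over 48 s, if anything falls off the work surface, if the arm or the gripper's body presses on something with over 40 N, if the wrist force passes 120 N, or if a joint passes its speed limit or range.

## Working session

There is one attempt and no reset: what is moved stays moved. The work goes in short steps, Python scripts to look and compute and a shell command to move; the robot and the scene stay as the last step left them, time stands still between calls to the robot, and variables do not carry over. Pictures are saved under pics/ and viewed, at most 10 in all, crops included, and the job is handed in when it is done.

```bash
mkdir -p pics; python3 - <<'E'
from bench import r,camera
import cv2,numpy as np
for n in("top","scene"):
    c=camera(n); cv2.imwrite(f"pics/{n}0.png",c["image"][:,:,::-1]); np.savez(f"{n}0.npz",**c)
    print(n,c["mtx"].round(1).tolist(),c["T"].round(3).tolist())
s=r.read_state();print(s["time"],s["ee_pos"],s["eef_rot"],s["width"],s["ft_force"],r.pinch_z)
E
```

```text
top [[385.1, 0.0, 261.5], [0.0, 385.1, 192.9], [0.0, 0.0, 1.0]] [[-0.018, -0.998, 0.063, 0.454], [-1.0, 0.016, -0.017, 0.111], [0.016, -0.063, -0.998, 1.172], [0.0, 0.0, 0.0, 1.0]]
scene [[408.1, 0.0, 250.9], [0.0, 408.1, 191.9], [0.0, 0.0, 1.0]] [[-0.776, -0.243, 0.582, -0.019], [-0.631, 0.279, -0.724, 0.735], [0.014, -0.929, -0.37, 0.424], [0.0, 0.0, 0.0, 1.0]]
0.1 [ 0.24024817 -0.57662384  0.2218219 ] [ 9.80578081e-01  1.96128113e-01 -1.49633136e-04 -6.06792663e-04] 0.08724327273946578 [-0.65111703  0.8790554  -0.14242348] 0.0187
```

View pics/top0.png

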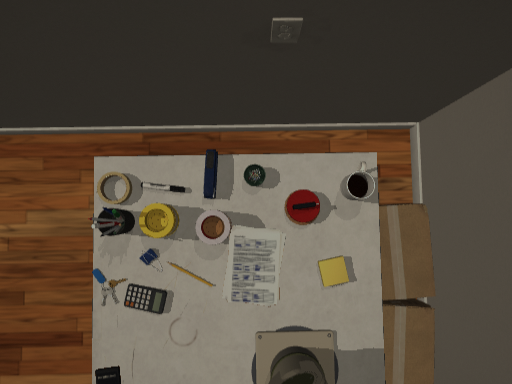

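View pics/scene0.png

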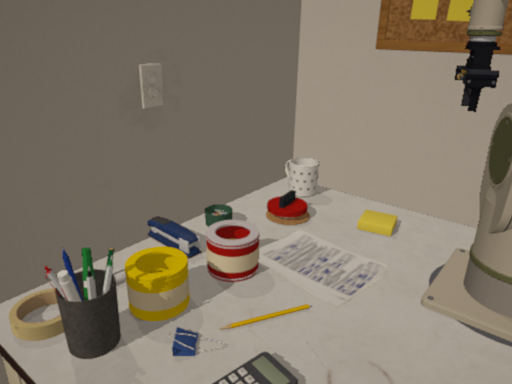

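```bash
cat >m.py <<'E'
import cv2,numpy as np
def ray(c,uv,z):
    uv=np.atleast_2d(uv).astype(float); K=c["mtx"];T=c["T"]
    d=np.c_[(uv-K[[0,1],2])/K[0,0],np.ones(len(uv))]@T[:3,:3].T
    return (T[:3,3]+d*((z-T[2,3])/d[:,2])[:,None])[:,:2]
def pts(c):
    h,w=c["z_map"].shape; u,v=np.meshgrid(np.arange(w),np.arange(h)); K=c["mtx"];z=c["z_map"]
    p=np.stack([(u-K[0,2])/K[0,0]*z,(v-K[1,2])/K[0,0]*z,z],-1)
    return p@c["T"][:3,:3].T+c["T"][:3,3]
def circ(p):
    A=np.c_[2*p,np.ones(len(p))]; s=np.linalg.lstsq(A,(p**2).sum(1),rcond=None)[0]
    return s[:2],np.sqrt(s[2]+s[:2]@s[:2])
E
python3 - <<'E'
from m import *
c=dict(np.load("top0.npz")); I=c["image"].astype(int); P=pts(c)
hsv=cv2.cvtColor(c["image"],cv2.COLOR_RGB2HSV)
red=(((hsv[...,0]<8)|(hsv[...,0]>172))&(hsv[...,1]>170)&(hsv[...,2]>60)).astype(np.uint8)
m=np.zeros_like(red); m[180:235,275:330]=red[180:235,275:330]
cn=max(cv2.findContours(m,0,1)[0],key=cv2.contourArea)[:,0]
h=cv2.convexHull(cn)[:,0]
print("cap circ",circ(ray(c,h,.030)), "roof z",np.median(P[...,2][m>0]))
dk=np.zeros_like(red); dk[190:222,288:320]=(I.max(2)<45)[190:222,288:320]
vs,us=np.nonzero(dk); q=ray(c,np.c_[us,vs],.0565)
print("bar",cv2.fitLine(q.astype(np.float32)*1000,2,0,.01,.01).ravel(),len(q),cv2.minAreaRect((q*1000).astype(np.float32)),"z",np.median(P[...,2][dk>0]))
w=[(u,v,tuple(I[v,u])) for v in range(188,226) for u in range(285,322) if I[v,u].min()>90 and np.hypot(u-303,v-206)<17]
print("white",w)
g=np.zeros_like(red); sub=(I.min(2)>120); 
Z=P[...,2]; ok=(np.abs(Z-.078)<.008); g[205:250,190:238]=ok[205:250,190:238]
cn=max(cv2.findContours(g,0,1)[0],key=cv2.contourArea)[:,0]
print("tin",circ(ray(c,cv2.convexHull(cn)[:,0],.076)),np.median(Z[g>0]))
im=c["image"][175:240,180:335,::-1]
cv2.imwrite("pics/crop.png",cv2.resize(im,None,fx=5,fy=5,interpolation=cv2.INTER_NEAREST))
for n,(u,v) in dict(mug=(358,186),tub=(254,175),st=(211,173)).items(): print(n,P[v,u].round(3),ray(c,(u,v),.04))
E
```

```text
cap circ (array([ 0.48597332, -0.0305876 ]), np.float64(0.048740109441742785)) roof z 0.03203192125556287
bar [ 1.1944102e-01 -9.9284130e-01  4.8644705e+02 -3.1166498e+01] 104 ((486.2394714355469, -30.84381103515625), (13.119786262512207, 65.46311950683594), 7.13908576965332) z 0.056386417400368094
white []
tin (array([0.43090177, 0.23237184]), np.float64(0.049193528291163094)) 0.07816346032883492
mug [ 0.542 -0.197  0.03 ] [[ 0.54148024 -0.19448679]]
tub [0.58  0.113 0.028] [[0.57905091 0.11275903]]
st [0.586 0.239 0.048] [[0.58697398 0.23941466]]
```

View pics/crop.png

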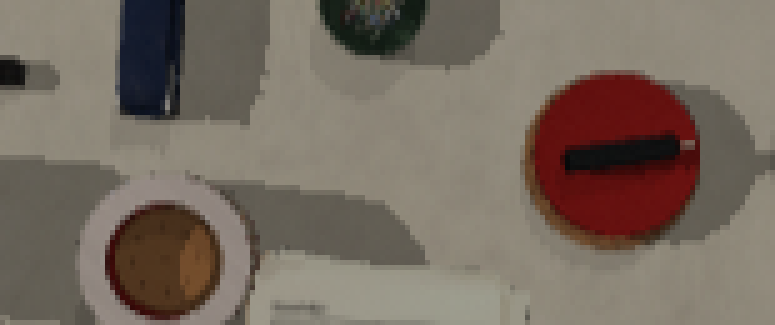

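The red tin's mouth is centred around (213,227). The cap is at (303,206), and its white mark is at about (317,204), at the −y end, so cap yaw ≈ −83°. The stapler and tub are above the tin in the image and the mug is right of the cap.

```bash
cat >go.py <<'E'
import sys,numpy as np
from scipy.spatial.transform import Rotation as R
from bench import r
s=r.read_state(); Q=R.from_quat(s["eef_rot"])
def to(x,y,z,yaw):
    a=np.radians(yaw); T=R.from_matrix(np.array([[np.cos(a),np.sin(a),0],[np.sin(a),-np.cos(a),0],[0,0,-1]]))
    print("t",round(s["time"],2),"pos",s["ee_pos"].round(4),"f",np.round(s["ft_force"],1),"w",round(s["width"],4),"g",np.round(s["grip_force"],1))
    print("dp",(Q.inv().apply(np.array([x,y,z])-s["ee_pos"])/.15).round(3),"rot",((Q.inv()*T).as_rotvec()/2/np.pi).round(4),"j",np.round(s["joint_positions"],2))
to(*map(float,sys.argv[1:]))
E
python3 -m pendant '[{"dp":[0.5,-0.47,0],"rotation":[0,0,0],"jaw":1},{"dp":[0.97,-0.91,0],"rotation":[0,0,0],"jaw":1},{"dp":[0.97,-0.91,0],"rotation":[0,0,0],"jaw":1},{"dp":[0.97,-0.91,0],"rotation":[0,0,0],"jaw":1},{"dp":[0.97,-0.91,0],"rotation":[0,0,0],"jaw":1}]'
python3 go.py 0.4862 -0.031 0.13 96.9
```

```text
time: 0.72
ee_pos: [0.3223, -0.3948, 0.2226]
eef_rot: [0.98, 0.197, -0.0, 0.0]
ft_force: [-0.5, -1.2, 0.3]
width: 0.0871
grip_force: 0.0
t 0.72 pos [ 0.3223 -0.3948  0.2226] f [-0.5 -1.2  0.3] w 0.0871 g 0.0
dp [ 1.944 -1.817  0.616] rot [ 0.000e+00  1.000e-04 -2.062e-01] j [ 0.97  0.09 -0.19  1.75  0.02  1.3  -0.39]
```

```bash
python3 -m pendant '[{"dp":[0.97,-0.91,0],"rotation":[0,0,0],"jaw":1},{"dp":[0.97,-0.91,0],"rotation":[0,0,0],"jaw":1},{"dp":[0.97,-0.91,0],"rotation":[0,0,-0.05],"jaw":1},{"dp":[0.97,-0.91,0],"rotation":[0,0,-0.1],"jaw":1},{"dp":[0.97,-0.91,0],"rotation":[0,0,-0.1],"jaw":1}]'
python3 go.py 0.4862 -0.031 0.13 96.9
```

```text
time: 1.35
ee_pos: [0.4043, -0.2136, 0.2225]
eef_rot: [0.886, 0.463, 0.0, -0.0]
ft_force: [-0.0, -0.9, -0.0]
width: 0.087
grip_force: 0.0
t 1.35 pos [ 0.4043 -0.2136  0.2225] f [-0.  -0.9 -0. ] w 0.087 g 0.0
dp [ 1.311 -0.246  0.617] rot [-0.     -0.     -0.1159] j [ 0.77 -0.02 -0.38  1.86 -0.01  1.3  -0.21]
```

```bash
python3 -m pendant '[{"dp":[0.98,-0.19,0],"rotation":[0,0,-0.03],"jaw":1},{"dp":[0.98,-0.19,0.1],"rotation":[0,0,-0.06],"jaw":1},{"dp":[0.98,-0.19,0.3],"rotation":[0,0,-0.09],"jaw":1},{"dp":[0.98,-0.19,0.3],"rotation":[0,0,-0.116],"jaw":1},{"dp":[0.98,-0.19,0.3],"rotation":[0,0,-0.116],"jaw":1}]'
python3 go.py 0.4862 -0.031 0.13 96.9
```

```text
time: 1.98
ee_pos: [0.4655, -0.078, 0.1772]
eef_rot: [0.666, 0.746, -0.0, -0.0]
ft_force: [-0.1, -0.1, -0.3]
width: 0.087
grip_force: 0.0
t 1.98 pos [ 0.4655 -0.078   0.1772] f [-0.1 -0.1 -0.3] w 0.087 g 0.0
dp [0.296 0.172 0.314] rot [-0.0001 -0.0001 -0.0013] j [ 0.61  0.06 -0.55  1.89  0.03  1.2   0.16]
```

```bash
python3 -m pendant '[{"dp":[0.296,0.172,0],"rotation":[0,0,-0.0013],"jaw":1},{"dp":[0.296,0.172,0.3],"rotation":[0,0,-0.0013],"jaw":1},{"dp":[0.296,0.172,0.5],"rotation":[0,0,-0.0013],"jaw":1},{"dp":[0.296,0.172,0.7],"rotation":[0,0,-0.0013],"jaw":1},{"dp":[0.296,0.172,0.84],"rotation":[0,0,-0.0013],"jaw":1},{"dp":[0.296,0.172,0.92],"rotation":[0,0,-0.0013],"jaw":1},{"dp":[0.296,0.172,0.95],"rotation":[0,0,-0.0013],"jaw":1},{"dp":[0.296,0.172,0.95],"rotation":[0,0,-0.0013],"jaw":1}]'
python3 go.py 0.4862 -0.031 0.034 96.9
python3 - <<'E'
from bench import camera
import cv2
c=camera("scene");cv2.imwrite("pics/g.png",cv2.resize(c["image"][140:260,230:370,::-1],None,fx=4,fy=4))
E
```

```text
time: 2.98
ee_pos: [0.4863, -0.0297, 0.0354]
eef_rot: [0.663, 0.749, 0.0, 0.0]
ft_force: [0.7, 0.1, 0.2]
width: 0.0868
grip_force: 0.0
t 2.98 pos [ 0.4863 -0.0297  0.0354] f [0.7 0.1 0.2] w 0.0868 g 0.0
dp [-0.009 -0.001  0.01 ] rot [0.0001 0.     0.0003] j [ 0.49  0.29 -0.58  1.99  0.2   0.92 -0.07]
```

View pics/g.png

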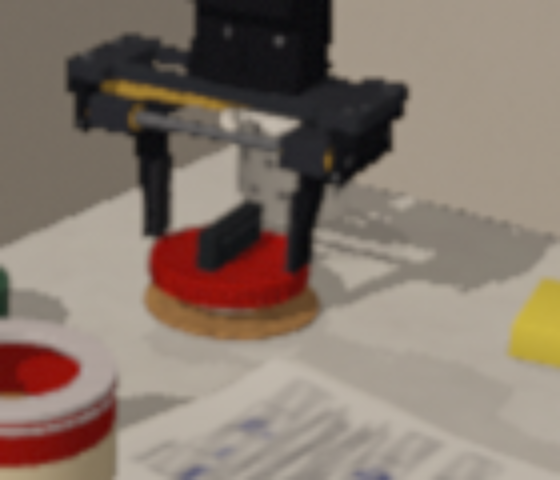

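The fingers straddle the bar (about (230,235) in the crop), so I'll close and lift.

```bash
python3 -m pendant '[{"dp":[0,0,0],"rotation":[0,0,0],"jaw":0},{"dp":[0,0,0],"rotation":[0,0,0],"jaw":0},{"dp":[0,0,0],"rotation":[0,0,0],"jaw":0},{"dp":[0,0,0],"rotation":[0,0,0],"jaw":0},{"dp":[0,0,0],"rotation":[0,0,0],"jaw":0},{"dp":[0,0,0],"rotation":[0,0,0],"jaw":0},{"dp":[0,0,0],"rotation":[0,0,0],"jaw":0}]' 45
python3 go.py 0.4862 -0.031 0.1 96.9
```

```text
time: 3.9
ee_pos: [0.4859, -0.0293, 0.035]
eef_rot: [0.662, 0.749, -0.0, 0.0]
ft_force: [-1.1, 0.3, -0.3]
width: 0.0247
grip_force: 0.0
t 3.9 pos [ 0.4859 -0.0293  0.035 ] f [-1.1  0.3 -0.3] w 0.0247 g 0.0
dp [-0.011  0.001 -0.433] rot [-0.      0.      0.0005] j [ 0.49  0.29 -0.58  1.99  0.2   0.92 -0.07]
```

```bash
python3 -m pendant '[{"dp":[0,0,0],"rotation":[0,0,0],"jaw":0},{"dp":[0,0,0],"rotation":[0,0,0],"jaw":0},{"dp":[0,0,0],"rotation":[0,0,0],"jaw":0},{"dp":[0,0,0],"rotation":[0,0,0],"jaw":0}]'
python3 -m pendant '[{"dp":[0,0,-0.04],"rotation":[0,0,0],"jaw":0},{"dp":[0,0,-0.12],"rotation":[0,0,0],"jaw":0},{"dp":[0,0,-0.25],"rotation":[0,0,0],"jaw":0},{"dp":[0,0,-0.45],"rotation":[0,0,0],"jaw":0},{"dp":[0,0,-0.65],"rotation":[0,0,0],"jaw":0},{"dp":[0,0,-0.8],"rotation":[0,0,0],"jaw":0},{"dp":[0,0,-0.85],"rotation":[0,0,0],"jaw":0},{"dp":[0,0,-0.85],"rotation":[0,0,0],"jaw":0}]'
python3 go.py 0.4309 0.2324 0.16 96.9
python3 - <<'E'
from bench import camera
import cv2,numpy as np
t=camera("top");np.savez("top1.npz",**t)
c=camera("scene");cv2.imwrite("pics/l.png",np.hstack([cv2.resize(x[...,::-1],None,fx=3,fy=3) for x in (c["image"][80:270,220:350],t["image"][150:340,260:390])]))
E
```

```text
time: 4.4
ee_pos: [0.4859, -0.0293, 0.035]
eef_rot: [0.662, 0.749, -0.0, 0.0]
ft_force: [0.8, 0.2, -0.2]
width: 0.0139
grip_force: 45.0
time: 5.4
ee_pos: [0.4859, -0.0294, 0.1627]
eef_rot: [0.662, 0.749, 0.0, 0.0]
ft_force: [-0.4, -0.3, -1.7]
width: 0.0136
grip_force: 45.0
t 5.4 pos [ 0.4859 -0.0294  0.1627] f [-0.4 -0.3 -1.7] w 0.0136 g 45.0
dp [ 1.777 -0.149  0.017] rot [0.0001 0.0001 0.0005] j [ 0.54  0.12 -0.61  1.87  0.07  1.18  0.03]
```

View pics/l.png

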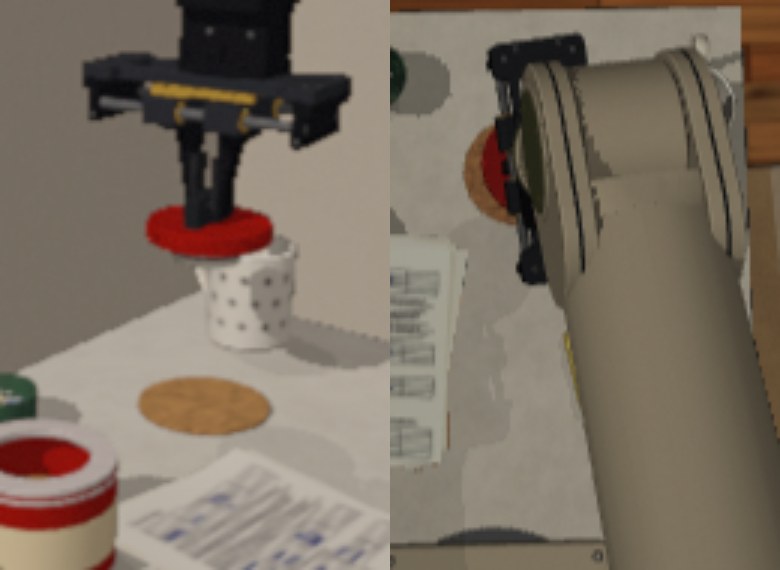

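The pair hangs level under the fingers (crop (210,232)) with the inner lid along and the coaster empty. Next is the carry to the tin.

```bash
python3 -m pendant '[{"dp":[0.06,0,0],"rotation":[0,0,0],"jaw":0},{"dp":[0.18,-0.02,0],"rotation":[0,0,0],"jaw":0},{"dp":[0.34,-0.03,0],"rotation":[0,0,0],"jaw":0},{"dp":[0.5,-0.04,0],"rotation":[0,0,0],"jaw":0},{"dp":[0.66,-0.06,0],"rotation":[0,0,0],"jaw":0},{"dp":[0.8,-0.07,0],"rotation":[0,0,0],"jaw":0},{"dp":[0.88,-0.075,0],"rotation":[0,0,0],"jaw":0},{"dp":[0.9,-0.075,0],"rotation":[0,0,0],"jaw":0}]'
python3 -m pendant '[{"dp":[0.06,0,0],"rotation":[0,0,0],"jaw":0},{"dp":[0.18,-0.02,0],"rotation":[0,0,0],"jaw":0},{"dp":[0.34,-0.03,0],"rotation":[0,0,0],"jaw":0},{"dp":[0.5,-0.04,0],"rotation":[0,0,0],"jaw":0},{"dp":[0.66,-0.06,0],"rotation":[0,0,0],"jaw":0},{"dp":[0.8,-0.07,0],"rotation":[0,0,0],"jaw":0},{"dp":[0.887,-0.075,0],"rotation":[0,0,0],"jaw":0},{"dp":[0.887,-0.075,0],"rotation":[0,0,0],"jaw":0}]'
python3 go.py 0.431 0.2338 0.13 96.9
python3 - <<'E'
from bench import camera
from m import *
t=camera("top");np.savez("top2.npz",**t)
c=camera("scene");np.savez("scene2.npz",**c);cv2.imwrite("pics/t.png",np.hstack([cv2.resize(x[...,::-1],None,fx=3,fy=3) for x in (c["image"][90:290,170:300],t["image"][130:330,150:280])]))
E
```

```text
time: 6.5
ee_pos: [0.4577, 0.1042, 0.1625]
eef_rot: [0.662, 0.75, -0.0, 0.0]
ft_force: [0.4, -0.2, -1.8]
width: 0.0136
grip_force: 45.0
time: 7.5
ee_pos: [0.4304, 0.2344, 0.1625]
eef_rot: [0.662, 0.75, 0.0, -0.0]
ft_force: [-0.0, -1.1, -1.5]
width: 0.0137
grip_force: 45.0
t 7.5 pos [0.4304 0.2344 0.1625] f [-0.  -1.1 -1.5] w 0.0137 g 45.0
dp [-0.005  0.004  0.216] rot [-0.     -0.      0.0007] j [ 0.2   0.16 -0.84  1.85  0.13  1.19 -0.56]
```

View pics/t.png

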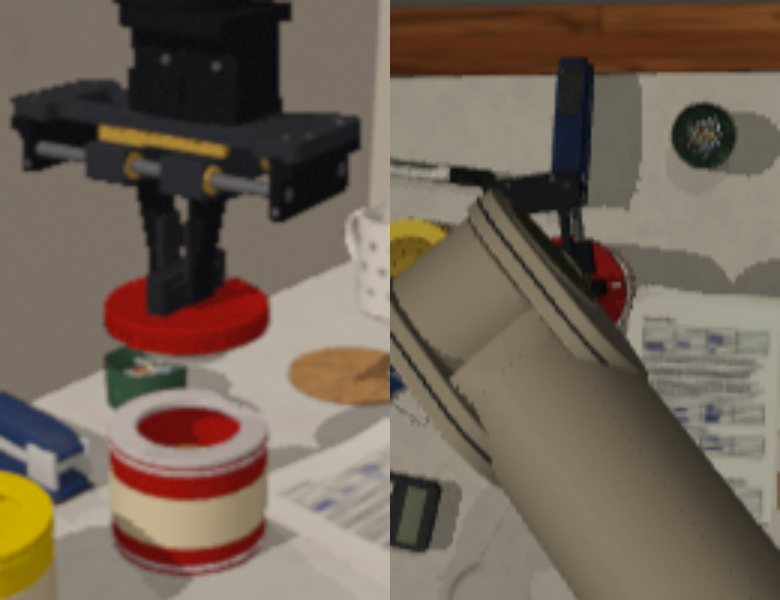

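The cap sits centred over the tin in the scene view (cap centre column ~187 and tin ~188 in the crop), so I'm lowering it.

```bash
python3 -m pendant '[{"dp":[-0.004,0.003,0.1],"rotation":[0,0,0],"jaw":0},{"dp":[-0.004,0.003,0.22],"rotation":[0,0,0],"jaw":0},{"dp":[-0.004,0.003,0.28],"rotation":[0,0,0],"jaw":0},{"dp":[-0.004,0.003,0.32],"rotation":[0,0,0],"jaw":0},{"dp":[-0.004,0.003,0.35],"rotation":[0,0,0],"jaw":0},{"dp":[-0.004,0.003,0.38],"rotation":[0,0,0],"jaw":0},{"dp":[-0.004,0.003,0.40],"rotation":[0,0,0],"jaw":0},{"dp":[-0.004,0.003,0.40],"rotation":[0,0,0],"jaw":0}]'
python3 go.py 0.431 0.2338 0.0965 96.9
```

```text
time: 8.6
ee_pos: [0.431, 0.2334, 0.1025]
eef_rot: [0.662, 0.749, -0.0, -0.0]
ft_force: [0.7, -0.3, -1.8]
width: 0.0136
grip_force: 45.0
t 8.6 pos [0.431  0.2334 0.1025] f [ 0.7 -0.3 -1.8] w 0.0136 g 45.0
dp [0.003 0.    0.04 ] rot [-0.      0.      0.0005] j [ 0.16  0.24 -0.83  1.92  0.2   1.07 -0.62]
```

```bash
python3 -m pendant '[{"dp":[0,0,0.01],"rotation":[0,0,0],"jaw":0},{"dp":[0,0,0.02],"rotation":[0,0,0],"jaw":0},{"dp":[0,0,0.028],"rotation":[0,0,0],"jaw":0},{"dp":[0,0,0.034],"rotation":[0,0,0],"jaw":0},{"dp":[0,0,0.04],"rotation":[0,0,0],"jaw":0},{"dp":[0,0,0.044],"rotation":[0,0,0],"jaw":0},{"dp":[0,0,0.044],"rotation":[0,0,0],"jaw":0}]'
python3 go.py 0.431 0.2338 0.0965 96.9
```

```text
time: 9.48
ee_pos: [0.4311, 0.2333, 0.0965]
eef_rot: [0.662, 0.749, -0.0, 0.0]
ft_force: [-3.3, -2.9, 7.3]
width: 0.0134
grip_force: 45.0
t 9.47 pos [0.4311 0.2333 0.0965] f [-3.3 -2.9  7.3] w 0.0134 g 45.0
dp [ 0.003 -0.001  0.   ] rot [0.     0.0001 0.0005] j [ 0.16  0.25 -0.82  1.92  0.21  1.06 -0.63]
```

```bash
python3 -m pendant '[{"dp":[-0.003,-0.003,0.003],"rotation":[0,0,0],"jaw":0},{"dp":[-0.005,-0.005,0.006],"rotation":[0,0,0],"jaw":0},{"dp":[-0.005,-0.005,0.006],"rotation":[0,0,0],"jaw":0}]'
python3 go.py 0.431 0.2338 0.0965 96.9
python3 - <<'E'
from bench import camera
from m import *
c=camera("scene");P=pts(c);hsv=cv2.cvtColor(c["image"],cv2.COLOR_RGB2HSV)
red=(((hsv[...,0]<8)|(hsv[...,0]>172))&(hsv[...,1]>170))&(np.abs(P[...,1]-.23)<.06)&(P[...,2]>.06)
z=P[...,2][red]; print(np.histogram(z,bins=np.arange(.06,.104,.002)))
cv2.imwrite("pics/s.png",cv2.resize(c["image"][170:290,180:290,::-1],None,fx=5,fy=5))
E
```

```text
time: 9.85
ee_pos: [0.4312, 0.2334, 0.0965]
eef_rot: [0.662, 0.749, 0.001, 0.001]
ft_force: [-2.7, 0.1, 12.7]
width: 0.0134
grip_force: 45.0
t 9.85 pos [0.4312 0.2334 0.0965] f [-2.7  0.1 12.7] w 0.0134 g 45.0
dp [ 0.003 -0.001 -0.   ] rot [ 0.0003 -0.0001  0.0005] j [ 0.16  0.25 -0.82  1.93  0.21  1.05 -0.63]
(array([ 50,  48,  52,  18,   2,   0,   0,   0,   0,   3,  33,  47,  55,
        50,  53,  59, 214, 424,   2,   3,   0]), array([0.06 , 0.062, 0.064, 0.066, 0.068, 0.07 , 0.072, 0.074, 0.076,
       0.078, 0.08 , 0.082, 0.084, 0.086, 0.088, 0.09 , 0.092, 0.094,
       0.096, 0.098, 0.1  , 0.102]))
```

View pics/s.png

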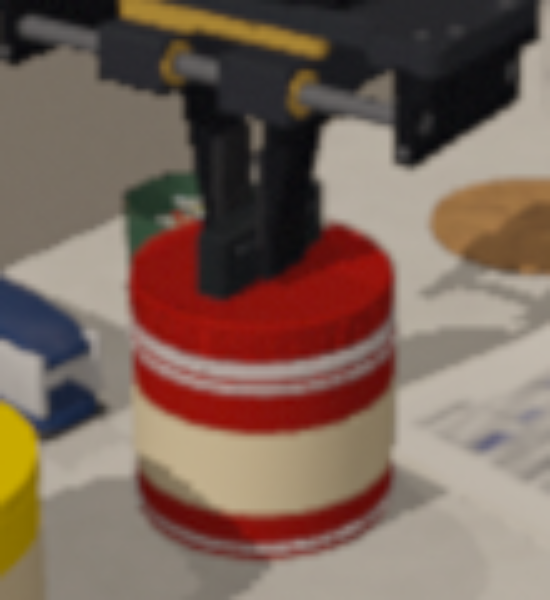

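The cap is flush on the tin top at about row 350 of the crop, and its roof is at z ≈ 0.094 as expected. Now the twist.

```bash
python3 -m pendant '[{"dp":[0,0,-0.004],"rotation":[0,0,0],"jaw":0},{"dp":[0,-0.001,-0.004],"rotation":[0,0,-0.012],"jaw":0},{"dp":[0,-0.002,-0.004],"rotation":[0,0,-0.027],"jaw":0},{"dp":[-0.001,-0.003,-0.004],"rotation":[0,0,-0.042],"jaw":0},{"dp":[-0.001,-0.004,-0.004],"rotation":[0,0,-0.057],"jaw":0},{"dp":[-0.001,-0.005,-0.004],"rotation":[0,0,-0.072],"jaw":0},{"dp":[-0.002,-0.006,-0.004],"rotation":[0,0,-0.083],"jaw":0},{"dp":[-0.002,-0.006,-0.004],"rotation":[0,0,-0.083],"jaw":0}]'
python3 go.py 0.431 0.2338 0.0965 156.9; python3 -c "
from bench import r;print(r.read_state()['torque'])"
```

```text
time: 10.9
ee_pos: [0.4301, 0.2329, 0.0965]
eef_rot: [0.446, 0.895, 0.001, 0.0]
ft_force: [-0.6, 0.9, 8.0]
width: 0.0135
grip_force: 45.0
t 10.9 pos [0.4301 0.2329 0.0965] f [-0.6  0.9  8. ] w 0.0135 g 45.0
dp [0.001 0.008 0.   ] rot [ 0.0003  0.0001 -0.083 ] j [ 0.23  0.26 -0.9   1.93  0.24  1.06 -0.13]
[0.22171487 0.18817466 0.05854573]
```

```bash
python3 -m pendant '[{"dp":[0,-0.001,0],"rotation":[0,0,-0.012],"jaw":0},{"dp":[0,-0.001,0],"rotation":[0,0,-0.027],"jaw":0},{"dp":[0,-0.002,0],"rotation":[0,0,-0.042],"jaw":0},{"dp":[0,-0.003,0],"rotation":[0,0,-0.057],"jaw":0},{"dp":[-0.001,-0.004,0],"rotation":[0,0,-0.072],"jaw":0},{"dp":[-0.001,-0.004,0],"rotation":[0,0,-0.083],"jaw":0},{"dp":[-0.001,-0.004,0],"rotation":[0,0,-0.083],"jaw":0}]'
python3 go.py 0.431 0.2338 0.0965 156.9
python3 - <<'E'
from bench import camera,r
from m import *
print(r.read_state()['torque'])
c=camera("scene");t=camera("top")
cv2.imwrite("pics/u.png",np.hstack([cv2.resize(x[...,::-1],None,fx=3,fy=3) for x in (c["image"][150:290,170:300],t["image"][160:300,150:280])]))
E
```

```text
time: 11.78
ee_pos: [0.4296, 0.2323, 0.0965]
eef_rot: [0.2, 0.98, 0.001, 0.0]
ft_force: [-1.9, 0.7, 8.0]
width: 0.0137
grip_force: 45.0
t 11.78 pos [0.4296 0.2323 0.0965] f [-1.9  0.7  8. ] w 0.0137 g 45.0
dp [-0.005  0.012 -0.   ] rot [ 0.0002  0.0001 -0.    ] j [ 0.3   0.29 -0.99  1.92  0.27  1.07  0.37]
[ 0.15920155  0.31376271 -0.06043598]
```

View pics/u.png

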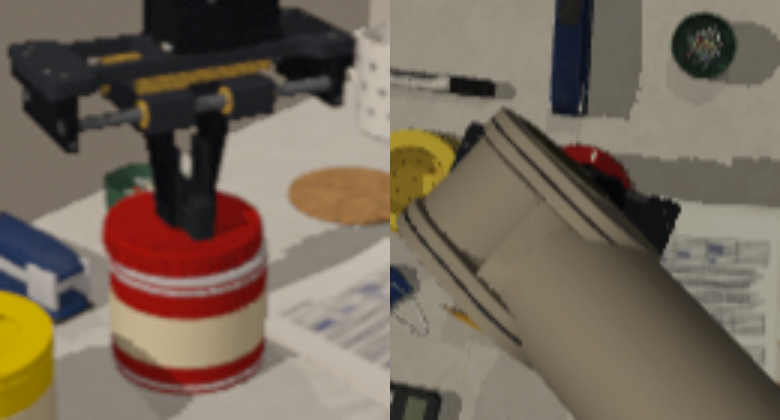

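The bar turned with the fingers and the cap is still flush (rim at about row 275 of the crop). I'll lift a little and check that the inner lid stays.

```bash
python3 -m pendant '[{"dp":[0,0,-0.01],"rotation":[0,0,0],"jaw":0},{"dp":[0,0,-0.03],"rotation":[0,0,0],"jaw":0},{"dp":[0,0,-0.06],"rotation":[0,0,0],"jaw":0},{"dp":[0,0,-0.1],"rotation":[0,0,0],"jaw":0},{"dp":[0,0,-0.14],"rotation":[0,0,0],"jaw":0},{"dp":[0,0,-0.16],"rotation":[0,0,0],"jaw":0},{"dp":[0,0,-0.16],"rotation":[0,0,0],"jaw":0}]'
python3 - <<'E'
from bench import camera
import cv2
c=camera("scene");cv2.imwrite("pics/v.png",cv2.resize(c["image"][150:290,170:300,::-1],None,fx=4,fy=4))
E
```

```text
time: 12.75
ee_pos: [0.4293, 0.2316, 0.1199]
eef_rot: [0.201, 0.98, 0.0, 0.0]
ft_force: [0.4, -0.1, -2.2]
width: 0.0136
grip_force: 45.0
```

View pics/v.png

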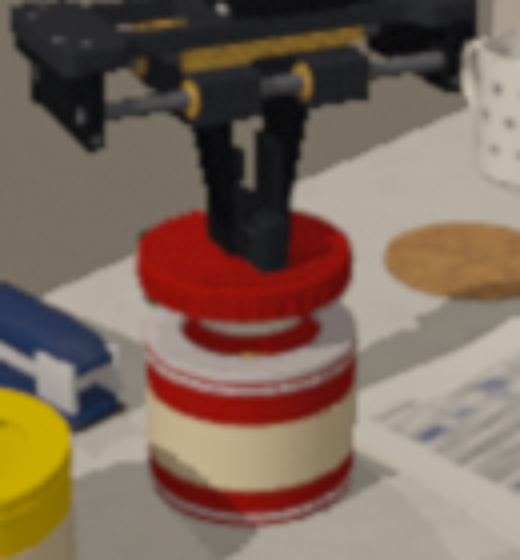

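The plug still hangs from the cap and the mouth is open at (255,340), so the inner lid came along. Next I'll measure the alignment of the cap and tin.

```bash
python3 - <<'E'
from bench import camera,r
from m import *
from scipy.optimize import least_squares
def rad(p,R):
    f=least_squares(lambda q:np.hypot(*(p-q).T)-R,p.mean(0),loss="soft_l1",f_scale=.001); return f.x.round(4),np.abs(f.fun).mean().round(5)
c=camera("scene");np.savez("scene3.npz",**c)
for nm,c in(("now",c),("start",dict(np.load("scene0.npz")))):
    P=pts(c);hsv=cv2.cvtColor(c["image"],cv2.COLOR_RGB2HSV)
    near=np.hypot(P[...,0]-.43,P[...,1]-.232)<.07
    red=(((hsv[...,0]<8)|(hsv[...,0]>172))&(hsv[...,1]>150))
    side=near&(P[...,2]>.012)&(P[...,2]<.066)
    print(nm,"tin side",rad(P[side][:,:2],.049),side.sum())
    if nm=="now":
        cs=near&red&(P[...,2]>.100)&(P[...,2]<.114); q=P[cs][:,:2]; q=q[np.hypot(*(q-[.43,.232]).T)>.04]
        print("cap skirt",rad(q,.049),len(q))
        rf=near&red&(P[...,2]>.1155)&(P[...,2]<.121);a=P[rf];print("roof plane",np.linalg.lstsq(np.c_[a[:,:2]-[.43,.232],np.ones(len(a))],a[:,2],rcond=None)[0].round(4),len(a))
        wh=near&(hsv[...,1]<60)&(hsv[...,2]>90)&(P[...,2]>.08); print("white above ring",P[wh].round(3)[:12].tolist(),wh.sum())
s=r.read_state();print(s["ee_pos"],s["torque"])
E
```

```text
now tin side (array([0.4298, 0.2308]), np.float64(0.00135)) 1616
cap skirt (array([0.4336, 0.2302]), np.float64(0.00079)) 309
roof plane [ 0.0028 -0.0031  0.1173] 648
white above ring [[0.431, 0.3, 0.461], [0.431, 0.299, 0.461], [0.429, 0.298, 0.461], [0.428, 0.297, 0.461], [0.426, 0.297, 0.461], [0.426, 0.296, 0.461], [0.424, 0.295, 0.461], [0.423, 0.294, 0.461], [0.423, 0.293, 0.461], [0.42, 0.294, 0.461], [0.42, 0.292, 0.461], [0.415, 0.287, 0.461]] 3577
start tin side (array([0.4291, 0.2315]), np.float64(0.00132)) 1784
[0.42912554 0.2315248  0.11953916] [ 0.11949476 -0.16846587 -0.01842691]
```

```bash
python3 -m pendant '[{"dp":[0.018,-0.008,0],"rotation":[0,0,0],"jaw":0},{"dp":[0.018,-0.008,0.04],"rotation":[0,0,0],"jaw":0},{"dp":[0.018,-0.008,0.08],"rotation":[0,0,0],"jaw":0},{"dp":[0.018,-0.008,0.11],"rotation":[0,0,0],"jaw":0},{"dp":[0.018,-0.008,0.14],"rotation":[0,0,0],"jaw":0},{"dp":[0.018,-0.008,0.155],"rotation":[0,0,0],"jaw":0},{"dp":[0.018,-0.008,0.162],"rotation":[0,0,0],"jaw":0},{"dp":[0.018,-0.008,0.162],"rotation":[0,0,0],"jaw":0}]'
python3 -c "
from bench import r;s=r.read_state();print(s['ee_pos'],s['ft_force'],s['torque'])"
```

```text
time: 13.85
ee_pos: [0.4262, 0.2317, 0.0965]
eef_rot: [0.201, 0.98, -0.001, 0.0]
ft_force: [-7.5, -5.1, 17.9]
width: 0.0138
grip_force: 45.0
[0.42623626 0.23166021 0.09650604] [-7.523451   -5.10774353 17.90497188] [-1.01179939  1.48740835  0.01026792]
```

```bash
python3 -m pendant '[{"dp":[0,0,-0.006],"rotation":[0,0,0],"jaw":0.5},{"dp":[0,0,-0.006],"rotation":[0,0,0],"jaw":0.5},{"dp":[0,0,-0.006],"rotation":[0,0,0],"jaw":0.5},{"dp":[0,0,-0.006],"rotation":[0,0,0],"jaw":0.5},{"dp":[0,0,-0.1],"rotation":[0,0,0],"jaw":0.5},{"dp":[0,0,-0.4],"rotation":[0,0,0],"jaw":0.5},{"dp":[0,0,-0.8],"rotation":[0,0,0],"jaw":0.5}]'
python3 -m pendant '[{"dp":[0,-0.4,0],"rotation":[0,0,0],"jaw":0.5},{"dp":[0,-0.7,0],"rotation":[0,0,0],"jaw":0.5},{"dp":[0,-0.9,0],"rotation":[0,0,0],"jaw":0.5},{"dp":[0,-0.9,0],"rotation":[0,0,0],"jaw":0.5}]'
python3 - <<'E'
from bench import camera
from m import *
c=camera("scene");t=camera("top");np.savez("scene4.npz",**c);np.savez("top4.npz",**t)
cv2.imwrite("pics/w.png",np.hstack([cv2.resize(x[...,::-1],None,fx=3,fy=3) for x in (c["image"][150:290,170:300],t["image"][160:300,150:280])]))
E
```

```text
time: 14.72
ee_pos: [0.4254, 0.2315, 0.2168]
eef_rot: [0.2, 0.98, -0.0, -0.001]
ft_force: [2.0, -0.3, 0.8]
width: 0.0436
grip_force: 0.0
time: 15.22
ee_pos: [0.3729, 0.1059, 0.2161]
eef_rot: [0.202, 0.979, -0.001, 0.001]
ft_force: [0.4, 0.0, -0.1]
width: 0.0433
grip_force: 0.0
```

View pics/w.png

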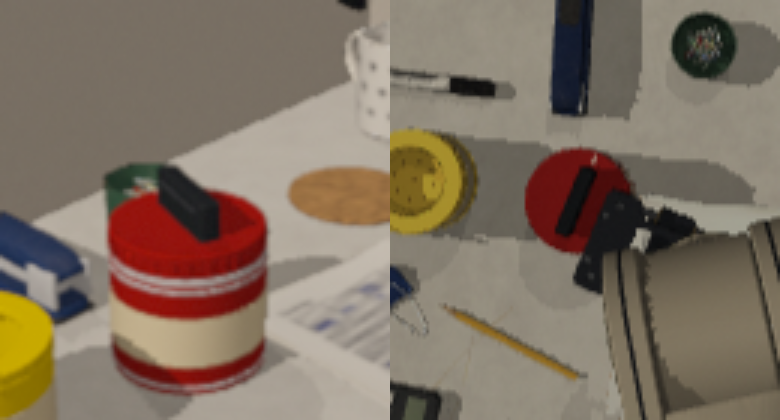

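The pair now stands on the tin with nothing holding it. The bar runs from (560,235) to (595,170) in the crop, with the white mark at its far (+x) end. That was my last picture, so I'll work from numbers from here.

```bash
cat >>m.py <<'E'
from scipy.optimize import least_squares
def rad(p,R):
    f=least_squares(lambda q:np.hypot(*(p-q).T)-R,p.mean(0),loss="soft_l1",f_scale=.001); return f.x.round(4)
def isred(c):
    h=cv2.cvtColor(c["image"],cv2.COLOR_RGB2HSV); return ((h[...,0]<8)|(h[...,0]>172))&(h[...,1]>150)
def sides(c,x=.43,y=.232):   # (tin centre, skirt centre, roof plane)
    P=pts(c); n=np.hypot(P[...,0]-x,P[...,1]-y)<.065; z=P[...,2]
    a=P[n&(z>.028)&(z<.05)][:,:2]; s=P[n&isred(c)&(z>.081)&(z<.09)][:,:2]; s=s[np.hypot(*(s-[x,y]).T)>.04]
    f=P[n&isred(c)&(z>.0915)&(z<.099)]; pl=np.linalg.lstsq(np.c_[f[:,:2]-[x,y],np.ones(len(f))],f[:,2],rcond=None)[0]
    return rad(a,.049),rad(s,.049),len(s),pl.round(4)
E
python3 - <<'E'
from m import *
c=dict(np.load("top4.npz"));s=dict(np.load("scene4.npz"))
print("scene tin,skirt,roofplane",sides(s))
t=dict(np.load("top0.npz"));s0=dict(np.load("scene0.npz"))
P=pts(s0);z=P[...,2];n=np.hypot(P[...,0]-.43,P[...,1]-.232)<.065;print("tin0",rad(P[n&(z>.028)&(z<.05)][:,:2],.049))
P=pts(c);z=P[...,2];n=np.hypot(P[...,0]-.43,P[...,1]-.232)<.062
roof=n&isred(c)&(z>.088)&(z<.1); print("roof z top",np.median(z[roof]),np.linalg.lstsq(np.c_[P[roof][:,:2]-[.43,.232],np.ones(roof.sum())],z[roof],rcond=None)[0].round(4))
cn=max(cv2.findContours(roof.astype(np.uint8),0,1)[0],key=cv2.contourArea)[:,0]
h=ray(c,cn,.092); print("cap centre",rad(h[h[:,1]>.22],.0487),rad(h[h[:,0]>.44],.0487))
bar=n&(c["image"].max(2)<60)&(z>.108)&(z<.125)&(P[...,1]>.205)
v,u=np.nonzero(bar);q=(ray(c,np.c_[u,v],.118)*1000).astype(np.float32);print("bar",cv2.minAreaRect(q),cv2.fitLine(q,2,0,.01,.01).ravel(),len(q))
E
```

```text
scene tin,skirt,roofplane (array([0.4299, 0.2309]), array([0.4307, 0.2307]), 231, array([ 0.0069, -0.007 ,  0.0943]))
tin0 [0.4291 0.2317]
roof z top 0.09372547543324838 [-0.0013 -0.0025  0.0938]
cap centre [0.4313 0.2304] [0.4283 0.2326]
bar ((431.5505676269531, 231.18470764160156), (14.877543449401855, 64.27912902832031), 66.7713394165039) [ 9.1882211e-01 -3.9467186e-01  4.3106201e+02  2.3147339e+02] 128
```

```bash
python3 go.py 0.4309 0.2306 0.2 156.8
```

```text
t 15.32 pos [0.3734 0.1082 0.216 ] f [-0.4 -0.4  0.3] w 0.0435 g 0.0
dp [-0.032  0.901  0.107] rot [0.     0.0002 0.0002] j [ 0.63 -0.23 -0.88  2.   -0.18  1.3   0.98]
```

```bash
python3 -m pendant '[{"dp":[-0.032,0.3,0],"rotation":[0,0,0],"jaw":0.5},{"dp":[-0.032,0.6,0],"rotation":[0,0,0],"jaw":0.5},{"dp":[-0.032,0.85,0],"rotation":[0,0,0],"jaw":0.5},{"dp":[-0.032,0.901,0],"rotation":[0,0,0],"jaw":0.5},{"dp":[-0.032,0.901,0.2],"rotation":[0,0,0],"jaw":0.5},{"dp":[-0.032,0.901,0.4],"rotation":[0,0,0],"jaw":0.5},{"dp":[-0.032,0.901,0.4],"rotation":[0,0,0],"jaw":0.5}]' 
python3 go.py 0.4309 0.2306 0.097 156.8
```

```text
time: 16.2
ee_pos: [0.4294, 0.2295, 0.1541]
eef_rot: [0.2, 0.98, -0.001, -0.002]
ft_force: [-0.6, -0.2, 0.7]
width: 0.0437
grip_force: 0.0
t 16.2 pos [0.4294 0.2295 0.1541] f [-0.6 -0.2  0.7] w 0.0437 g 0.0
dp [-0.008  0.011  0.381] rot [-0.0003 -0.0005  0.0002] j [ 0.44  0.24 -1.12  1.86  0.23  1.19  0.41]
```

```bash
python3 -m pendant '[{"dp":[-0.008,0.011,0.1],"rotation":[0,0,0],"jaw":0.5},{"dp":[-0.008,0.011,0.25],"rotation":[0,0,0],"jaw":0.5},{"dp":[-0.008,0.011,0.34],"rotation":[0,0,0],"jaw":0.5},{"dp":[-0.008,0.011,0.378],"rotation":[0,0,0],"jaw":0.5},{"dp":[-0.008,0.011,0.378],"rotation":[0,0,0],"jaw":0.2},{"dp":[-0.008,0.011,0.378],"rotation":[0,0,0],"jaw":0},{"dp":[-0.008,0.011,0.378],"rotation":[0,0,0],"jaw":0},{"dp":[-0.008,0.011,0.378],"rotation":[0,0,0],"jaw":0}]' 20
python3 -m pendant '[{"dp":[0,0,0],"rotation":[0,0,0],"jaw":0},{"dp":[0,0,0],"rotation":[0,0,0],"jaw":0},{"dp":[0,0,0],"rotation":[0,0,0],"jaw":0}]' 20
python3 go.py 0.4309 0.2306 0.097 156.8
python3 - <<'E'
from bench import camera
from m import *
print(sides(camera("scene")))
E
```

```text
time: 17.2
ee_pos: [0.4326, 0.2308, 0.0989]
eef_rot: [0.201, 0.98, -0.0, 0.0]
ft_force: [-0.1, -0.9, 2.4]
width: 0.0138
grip_force: 20.0
time: 17.58
ee_pos: [0.4326, 0.2308, 0.0989]
eef_rot: [0.201, 0.98, -0.0, 0.0]
ft_force: [-1.5, -1.9, 6.0]
width: 0.014
grip_force: 20.0
t 17.57 pos [0.4326 0.2308 0.0989] f [-1.5 -1.9  6. ] w 0.014 g 20.0
dp [ 0.01  -0.006  0.013] rot [-0.      0.0001  0.0001] j [ 0.38  0.32 -1.08  1.91  0.32  1.09  0.33]
(array([0.4299, 0.2309]), array([0.4312, 0.2321]), 236, array([ 0.0045, -0.0067,  0.0943]))
```

```bash
cat >q.py <<'E'
from bench import camera,r
from m import *
a,b,n,pl=sides(camera("scene")); s=r.read_state()
y=2*np.arctan2(s["eef_rot"][1],s["eef_rot"][0]); R2=np.array([[np.cos(y),np.sin(y)],[np.sin(y),-np.cos(y)]])
d=(b-a)*1000; print("t",round(s["time"],2),"tin",a,"cap-tin mm",d.round(1),"in tool xy",(R2.T@d).round(1),"roof",pl[2],"F",np.round(s["ft_force"],1),"F tool",(R2.T@s["ft_force"][:2]).round(1),"Tz",round(s["torque"][2],3),"yaw",round(np.degrees(y)%360,1),"z",round(s["ee_pos"][2],4),"j",np.round(s["joint_positions"],2))
E
python3 -m pendant '[{"dp":[0.004,-0.005,0],"rotation":[0,0,0],"jaw":0},{"dp":[0.004,-0.01,0],"rotation":[0,0,0],"jaw":0},{"dp":[0.004,-0.01,0],"rotation":[0,0,0],"jaw":0}]' 30
python3 q.py
```

```text
time: 18.0
ee_pos: [0.4315, 0.2302, 0.0989]
eef_rot: [0.201, 0.98, 0.0, 0.0]
ft_force: [1.6, 1.6, 3.8]
width: 0.014
grip_force: 30.0
t 18.05 tin [0.43   0.2309] cap-tin mm [0.2 0.6] in tool xy [0.1 0.6] roof 0.0943 F [1.7 1.9 4.2] F tool [-0.8  2.4] Tz -0.036 yaw 156.8 z 0.0989 j [ 0.38  0.32 -1.08  1.92  0.32  1.09  0.34]
```

```bash
python3 -m pendant '[{"dp":[0,0.004,0],"rotation":[0,0,0],"jaw":0},{"dp":[0,0.004,0],"rotation":[0,0,-0.012],"jaw":0},{"dp":[0,0.004,0],"rotation":[0,0,-0.027],"jaw":0},{"dp":[0,0.004,0],"rotation":[0,0,-0.042],"jaw":0},{"dp":[0,0.004,0],"rotation":[0,0,-0.042],"jaw":0}]'
python3 q.py
```

```text
time: 18.68
ee_pos: [0.4316, 0.2303, 0.0989]
eef_rot: [0.07, 0.998, -0.0, 0.0]
ft_force: [1.1, -0.1, 7.4]
width: 0.0139
grip_force: 30.0
t 18.73 tin [0.4298 0.231 ] cap-tin mm [0.4 0.2] in tool xy [-0.4  0.3] roof 0.0943 F [-0.1 -0.6  7.5] F tool [ 0.  -0.7] Tz 0.067 yaw 172.0 z 0.0989 j [ 0.42  0.35 -1.13  1.91  0.35  1.1   0.58]
```

Well centred with low side force. Continuing.

```bash
python3 -m pendant '[{"dp":[0,0,-0.002],"rotation":[0,0,-0.015],"jaw":0},{"dp":[0,0,-0.002],"rotation":[0,0,-0.03],"jaw":0},{"dp":[0,0,-0.002],"rotation":[0,0,-0.045],"jaw":0},{"dp":[0,0,-0.002],"rotation":[0,0,-0.06],"jaw":0},{"dp":[0,0,-0.002],"rotation":[0,0,-0.06],"jaw":0}]'
python3 q.py
```

```text
time: 19.35
ee_pos: [0.4314, 0.2301, 0.0989]
eef_rot: [-0.119, 0.993, -0.0, -0.0]
ft_force: [0.4, -0.6, 5.8]
width: 0.0138
grip_force: 30.0
t 19.4 tin [0.4299 0.2309] cap-tin mm [ 0.1 -0.6] in tool xy [ 0.  -0.6] roof 0.0945 F [ 0.2 -1.   4.9] F tool [ 0.1 -1. ] Tz 0.17 yaw 193.6 z 0.0989 j [ 0.47  0.39 -1.2   1.91  0.4   1.12  0.91]
```

```bash
python3 -m pendant '[{"dp":[0,0.003,0],"rotation":[0,0,-0.015],"jaw":0},{"dp":[0,0.003,0],"rotation":[0,0,-0.03],"jaw":0},{"dp":[0,0.003,0],"rotation":[0,0,-0.045],"jaw":0},{"dp":[0,0.003,0],"rotation":[0,0,-0.062],"jaw":0},{"dp":[0,0.003,0],"rotation":[0,0,-0.062],"jaw":0}]'
python3 q.py
```

```text
time: 20.02
ee_pos: [0.4313, 0.2305, 0.0989]
eef_rot: [-0.309, 0.951, -0.0, -0.0]
ft_force: [0.0, -1.2, 5.7]
width: 0.0138
grip_force: 30.0
t 20.07 tin [0.4299 0.2308] cap-tin mm [ 0.4 -0.8] in tool xy [ 0.1 -0.9] roof 0.0944 F [-0.2  0.1  5.3] F tool [0.1 0.2] Tz 0.19 yaw 215.9 z 0.0989 j [ 0.52  0.44 -1.28  1.91  0.46  1.14  1.26]
```

```bash
cat >mouth.py <<'E'
from bench import camera,r
from m import *
def cnt(c):
    P=pts(c);d=np.hypot(P[...,0]-.4305,P[...,1]-.2315);z=P[...,2]
    im=c["image"].astype(int); w=(im.min(2)>.75*im.max(2))&(im.max(2)>80)
    return "deep",int(((d<.03)&(z<.07)&(z>.03)).sum()),"flange",int(((d<.045)&w&(z>.0815)&(z<.0905)).sum())
if __name__=="__main__":
    print("ref open",cnt(dict(np.load("scene3.npz"))),"now",cnt(camera("scene")))
    f=[]
    for i in range(8): camera("top"); f.append(r.read_state()["ft_force"][2])
    print("Fz",np.mean(f),r.read_state()["time"])
E
python3 -m pendant '[{"dp":[0,0,-0.02],"rotation":[0,0,0],"jaw":0},{"dp":[0,0,-0.06],"rotation":[0,0,0],"jaw":0},{"dp":[0,0,-0.1],"rotation":[0,0,0],"jaw":0},{"dp":[0,0,-0.14],"rotation":[0,0,0],"jaw":0},{"dp":[0,0,-0.16],"rotation":[0,0,0],"jaw":0},{"dp":[0,0,-0.16],"rotation":[0,0,0],"jaw":0}]' 45
python3 mouth.py
```

```text
time: 20.82
ee_pos: [0.4315, 0.2307, 0.1231]
eef_rot: [-0.308, 0.951, -0.0, 0.0]
ft_force: [-0.3, -0.4, -0.0]
width: 0.0136
grip_force: 45.0
ref open ('deep', 10, 'flange', 24) now ('deep', 0, 'flange', 306)
Fz -0.8370999186876789 21.275
```

The inner lid stayed seated: its flange is visible in the depth data, and the measured weight is the cap's alone. Lifting to the final height.

```bash
python3 -m pendant '[{"dp":[0,0,-0.05],"rotation":[0,0,0],"jaw":0},{"dp":[0,0,-0.16],"rotation":[0,0,0],"jaw":0},{"dp":[0,0,-0.28],"rotation":[0,0,0],"jaw":0},{"dp":[0,0,-0.4],"rotation":[0,0,0],"jaw":0},{"dp":[0,0,-0.48],"rotation":[0,0,0],"jaw":0},{"dp":[0,0,-0.51],"rotation":[0,0,0],"jaw":0},{"dp":[0,0,-0.51],"rotation":[0,0,0],"jaw":0},{"dp":[0,0,-0.51],"rotation":[0,0,0],"jaw":0}]'
python3 - <<'E'
from bench import camera,r
from m import *
c=camera("scene");P=pts(c);z=P[...,2];d=np.hypot(P[...,0]-.4305,P[...,1]-.2315)
print("tin",rad(P[(d<.065)&(z>.028)&(z<.05)][:,:2],.049))
im=c["image"].astype(int);w=(im.min(2)>.75*im.max(2))
f=P[(d<.034)&w&(z>.082)&(z<.092)];print("lid top plane",np.linalg.lstsq(np.c_[f[:,:2]-[.4305,.2315],np.ones(len(f))],f[:,2],rcond=None)[0].round(4),len(f))
g=P[(d<.047)&(d>.041)&w&(z>.07)&(z<.082)];print("ring z",np.median(g[:,2]),len(g))
h=P[(d<.06)&w&(z>.0815)&(z<.092)];print("lid xy range",h[:,:2].min(0),h[:,:2].max(0))
k=P[(d<.07)&isred(c)&(z>.15)];print("cap z",np.percentile(k[:,2],[1,99]).round(3),k[:,:2].mean(0).round(3))
s=r.read_state();print(s["ee_pos"],s["width"],s["grip_force"],s["time"],np.abs(s["joint_vel"]).max())
E
```

```text
time: 22.28
ee_pos: [0.4312, 0.2305, 0.1989]
eef_rot: [-0.308, 0.951, -0.0, -0.0]
ft_force: [-0.4, -0.3, -0.2]
width: 0.0138
grip_force: 45.0
tin [0.43   0.2309]
lid top plane [0.0044 0.0046 0.0865] 471
ring z 0.07887645604922361 147
lid xy range [0.38604046 0.19301888] [0.47119733 0.27505495]
cap z [0.179 0.195] [0.409 0.252]
[0.43115962 0.23057844 0.19894655] 0.013771407684736137 44.999635219573975 22.325 0.0024297046042321053
```

```bash
python3 -c "
from bench import r;print(r.close_job())"
```

```text
the job is handed in; nothing more can be done
None
```

I handed the job in at about 22 s, and no verdict came back: the cap is held level and still about 10 cm above the tin, and the inner lid measures level and seated, but the first twist only turned the inner lid along, so I set the pair back down, regripped and repeated it.

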